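Clamp a granite sample in the eccentric clamp

TASK

Lay the red granite sample tile flat, centred and square in the clamp between its fence and its open jaw, and let go of it. Then swing the cam lever round until the cam stands at its highest lift, with the lever straight over the red mark and the jaw pressing the tile against the fence; the lever springs back if released, so finish still holding it there. Leave the grey tile where it lies.

Things in the scene. Friction and masses are not known exactly. Their poses are not given: they have to be found in the camera images.
- clamp: Eccentric clamp, fixed: plywood base plate 150 (x) x 305 (y) x 15 mm, from y = -235 to +70 mm; origin on the table under the centre of the tile's place; y points from jaw to fence, z up. The open jaw's 50 mm wide rubber face is at y = -35 mm, its top 16 mm above the plate. Behind it (-y): two guides 22 mm high, the steel cam disc and its lever.
- tile_place (a point): Point on the base plate's top (15 mm above the table) at the centre of the tile's place; axes as the clamp's. The place, marked by a dark rubber patch 62 (x) x 66 mm (y), is 70 mm long in y between open jaw and fence and open on both x sides: hold a tile by the two edges that look along x.
- red_centre (a point): Red-speckled granite tile, loose, 56 x 56 x 10 mm, 70 to 150 g, lying flat on the table; the point is its centre, half-way up. x and y along its edges, z up. It is to be clamped.
- grey_centre (a point): Grey-speckled granite tile of the same size (56 x 56 x 10 mm); the point is its centre. It must stay where it is.
- cam_pivot (a point): Point on the vertical axis of the cam lever, 45 mm above the table, on the clamp's centre line at y = -104 mm.
- lever_grip (a point): Point in the upright black handle at the end of the cam lever: a round post 22 mm in diameter that stands from 44 to 96 mm above the table; the point is on its axis, 73 mm above the table and 100 mm from the pivot axis. It moves with the lever in a horizontal circle.
- cam_lever (a joint): Lever angle, rad, counter-clockwise from above. 0: rest, lever along the clamp's -x, jaw open. 1.57: highest lift, lever along the clamp's -y over the red line, jaw about 18 mm nearer the fence. Beyond it the lift falls; stop at 2.1. A spring (0.05 Nm at rest, 0.24 Nm at 1.57) returns it to 0 if let go; with a tile up to 0.2 Nm more.
- jaw_pad: Rubber-faced pad of the jaw, on springs; gives up to 7 mm and presses with about 9 N on a 56 mm tile at full lift. Origin on the plate below its rubber face. It pushes a lying tile along to the fence.
- fence: Fixed aluminium bar on the base plate, 110 mm long (x), 22 mm deep, 14 mm above the plate; its face toward the jaw is at the clamp's y = +35 mm. Its origin is the clamp's origin.
There are look-alikes about, which are no part of the job. What is shaped like the part that bears red_centre but purple or turquoise is not meant.

How it is judged:
By the outcome, as a careful person would: the job done as asked, in the order asked, and still so for the second after the job is handed in, while the arm keeps its last pose, push and grip.
It also fails if it takes over 51 s, if anything falls off the work surface, if the arm or the gripper's body presses on something with over 40 N, if the wrist force passes 120 N, or if a joint passes its speed limit or range.

ROBOT

A 6-joint arm with a two-finger parallel gripper is mounted at the origin on a cart in front of the work surface, level with it; the furniture and walls round the work are solid. World frame = base frame: x ahead of the robot, y to its left, z up, the work surface at z = 0. Lengths are in m, angles in rad, forces in N, time in s.
With the tool pointing down it reaches from about 0.275 to 0.75 m from the base axis. Payload 10.2 kg.
Tool frame: the origin (TCP) lies on the centre line of the jaws, within the pads' length; the fingertips stand 25 mm ahead of it and the grasp point (between the pads) lies 6 mm ahead of it; z points along the fingers, y is the direction in which the jaws open and shut (so a half turn about z gives the same grasp; the last joint's range is limited). The gripper opens to 88 mm and grips with 3 to 60 N. Pads are 18 mm wide; open, the fingers measure 123 mm over their backs; the gripper's body (75 mm by 187 mm) begins 45 mm behind the grasp point.
Start: joints at [-1.437, 0.313, 1.498, -0, 1.331, -0.223], TCP at [0.183, -0.492, 0.264] pointing down, gripper open.
Joint ranges: [-2.94, 2.94], [-0.97, 2.17], [0.19, 2.56], [-1.23, 4.37], [0.02, 3.11], [-2.88, 2.88]. Speed limits (rad/s): [2.39, 2.39, 3.01, 3.14, 3.14, 3.14].

INTERFACE

Orientations are given as a rotation vector (axis times angle).
In Python, from station import robot gives the robot as it stands. Calls block until the motion is done:
- robot.goto(position, orientation): joint-space move of the TCP to a pose.
- robot.move_straight(position, orientation=None, rate=0.15, until_force=None): straight line of the TCP; orientation=None keeps the orientation; rate is the mean speed in m/s. With until_force (N) it stops when the force on the tool has changed by that much, and returns True; else False.
- robot.move_j(angles): joint-space move.
- robot.command_gripper(opening, effort=None): finger opening in m; effort is the grip in N (None keeps the last); returns when the fingers have stopped.
- robot.pause(seconds).
- robot.ik(position, orientation): joint angles nearest the present ones, or None.
- robot.get_obs(): the state.
- robot.capture(name): name is "scene" or "top" or "wrist"; returns a dict with "img" (384x512x3 uint8, red, green, blue), "vertical_fov" (degrees; the focal length in pixels is half the picture's height over the tangent of half this angle, whatever the lens; pixels are square), "cx", "cy" (the principal point, pixels), "camera_from_world" (4x4, takes a point from world to camera coordinates). Camera axes: x right, y down, z forward; pixel columns grow to the right and rows downward; lengths in m; the calibration is good to about 2 mm. A picture is of the moment at which its call begins. There is no depth.
A pose or a line that the arm cannot do raises robot.PlanningError and nothing moves.
- robot.finish_job(): hands the job in, once; it reports no verdict.
Trained networks look in the newest picture that a camera, given by its name, has taken for a name from the list of things; names that differ only in an ending like _2 or _b are one class to them, and where a whole thing is asked for, a point or a joint stands for the part that bears it (a point fixed in the world has none). Each returns a list of dicts, best first, with "conf" (0 to 1); they miss things now and then, are a little off and sometimes report something else, mostly with a low value. They report only what shows in the picture. A call takes as long as a camera call. They do not tell look-alikes from the thing itself.
- robot.trace(camera, label): "pixels" (384x512 bool, what is visible of it) and "rect" ([left, top, width, height] in pixels, round what is visible of it).
- robot.tip_of(camera, label): "pixel" ([column, row] in pixels: a listed point, or the origin of a listed thing).
The state is a dict: "t": time; "joints": joint angles; "joint_velocities": joint speeds; "effort": joint torques, N m; "tcp_pos": TCP position; "eef_rot": TCP orientation; "force": force on the tool from outside, world axes, zero at the start; "moment": the same for the moment, N m; "width": finger opening in m.
Only numpy, scipy, OpenCV 4.12 (cv2) and the standard library are available. Lean on these libraries where they do the work, as an engineer would, in place of code of your own. Each camera call takes 0.05 s, during which the arm holds its last target.

## Working session

There is one attempt and no reset: what is moved stays moved. The work goes in short steps, each a Python script; the robot and the scene stay as the last script left them, time stands still between calls to the robot, and variables do not carry over. Pictures are saved under pics/ and viewed, and the job is handed in when it is done.

```bash
ls; mkdir -p pics; cat > h.py <<'E'
import numpy as np, cv2
from station import robot
def cap(n,fn=None):
    c=robot.capture(n)
    if fn: cv2.imwrite('pics/'+fn,cv2.cvtColor(c['img'],cv2.COLOR_RGB2BGR))
    return c
def F(c): return c['img'].shape[0]/2/np.tan(np.radians(c['vertical_fov'])/2)
def ray(c,px,z):
    f=F(c);T=np.array(c['camera_from_world']);R=T[:3,:3];o=-R.T@T[:3,3]
    d=R.T@np.array([(px[0]-c['cx'])/f,(px[1]-c['cy'])/f,1]);return o+d*(z-o[2])/d[2]
def proj(c,p):
    f=F(c);T=np.array(c['camera_from_world']);q=T[:3,:3]@np.array(p)+T[:3,3]
    return np.array([c['cx']+f*q[0]/q[2],c['cy']+f*q[1]/q[2]])
E
python3 - <<'E'
from h import *
o=robot.get_obs();print(o)
for n in ['scene','top','wrist']:
    c=cap(n,n+'0.png');T=np.array(c['camera_from_world']);print(n,c['vertical_fov'],c['cx'],c['cy'],-T[:3,:3].T@T[:3,3])
    for l,z in [('clamp',0),('tile_place',.015),('red_centre',.005),('grey_centre',.005),('cam_pivot',.045),('lever_grip',.073),('fence',0),('jaw_pad',.015)]:
        for d in robot.tip_of(n,l)[:4]: print(l,d['pixel'],round(d['conf'],2),ray(c,d['pixel'],z).round(4))
E
```

```text
pics
{'t': 0.0, 'joints': array([-1.43738780e+00,  3.13438673e-01,  1.49843826e+00, -2.46253606e-06,
        1.33098721e+00, -2.23383117e-01]), 'joint_velocities': array([-0.00086981, -0.00169227,  0.00065587,  0.00156042,  0.00051753,
        0.00083927]), 'effort': array([-1.31537599e-03, -4.02224100e+01, -2.52259648e+01,  6.93617924e-02,
        3.54452874e-02, -1.04367559e-04]), 'tcp_pos': array([ 0.18333375, -0.49172003,  0.2631664 ]), 'eef_rot': array([-3.09048408e+00, -5.57254505e-01, -8.60327034e-05]), 'force': array([-0.27712407,  0.22995531, -0.05529065]), 'moment': array([ 0.02303939, -0.00662493,  0.00848312]), 'width': 0.08786115224629508}
scene 43.976490113581804 253.71788849343494 204.75526167521755 [0.05804723 0.82054386 0.60823064]
clamp [246.0, 204.6] 0.66 [ 0.615  -0.0215  0.    ]
tile_place [243.2, 202.9] 0.92 [ 0.6113 -0.0036  0.015 ]
red_centre [305.1, 256.5] 0.92 [0.392  0.0914 0.005 ]
red_centre [230.1, 318.5] 0.85 [0.4189 0.3242 0.005 ]
red_centre [241.8, 273.3] 0.82 [0.4713 0.2099 0.005 ]
grey_centre [157.7, 261.1] 0.77 [0.6363 0.2728 0.005 ]
cam_pivot [271.
[... 295 characters left out ...]
9]
clamp [290.4, 165.4] 0.74 [ 0.6154 -0.0097  0.    ]
tile_place [291.7, 166.8] 0.84 [ 0.6098 -0.0111  0.015 ]
red_centre [149.9, 251.5] 0.79 [0.4109 0.3196 0.005 ]
red_centre [244.0, 257.3] 0.77 [0.3977 0.1006 0.005 ]
red_centre [200.0, 227.7] 0.59 [0.4664 0.2038 0.005 ]
grey_centre [171.9, 153.2] 0.66 [0.6425 0.2722 0.005 ]
cam_pivot [337.1, 175.3] 0.86 [ 0.5862 -0.112   0.045 ]
cam_pivot [198.9, 226.8] 0.31 [0.4677 0.2031 0.045 ]
lever_grip [333.4, 210.7] 0.7 [ 0.5034 -0.0968  0.073 ]
lever_grip [289.1, 166.4] 0.55 [0.6021 0.0012 0.073 ]
jaw_pad [305.0, 171.2] 0.44 [ 0.5995 -0.0424  0.015 ]
wrist 60.756005632641184 256.2331296592671 195.0798673129318 [ 0.24417814 -0.4689871   0.38510587]
```

```bash
python3 - <<'E'
import cv2,numpy as np
a=cv2.imread('pics/top0.png');cv2.imwrite('pics/t1.png',cv2.resize(a[110:300,110:400],None,fx=2.7,fy=2.7,interpolation=3))
E
```

```text
(no output)
```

View pics/scene0.png

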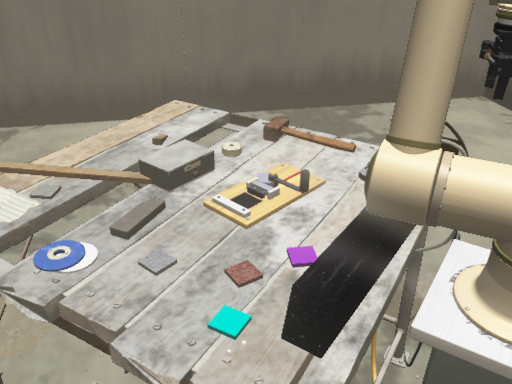

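View pics/t1.png

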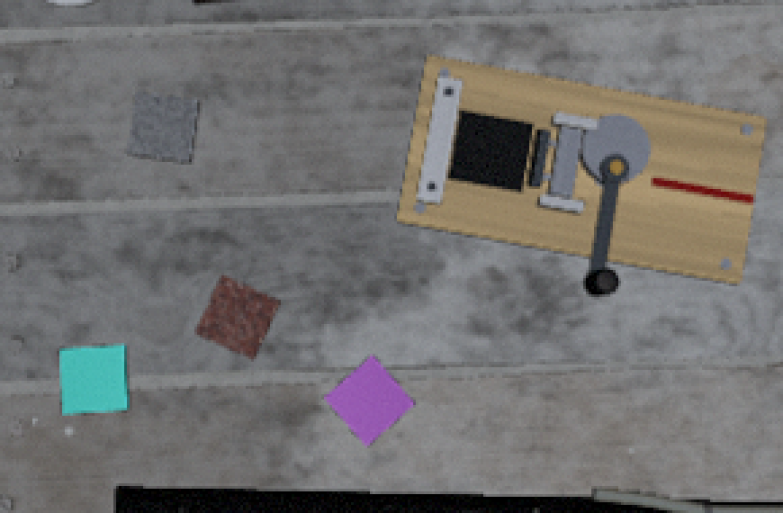

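View pics/top0.png

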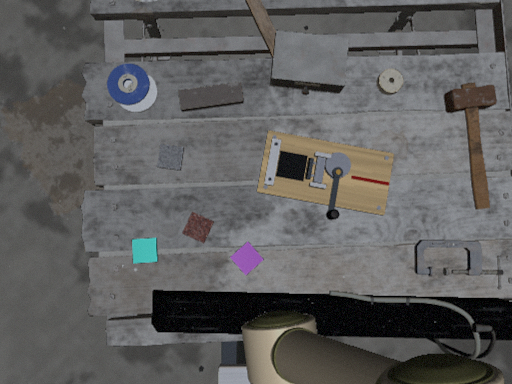

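Candidates for the red tile in the top image are (200,227) red-brown speckled, (145,250) turquoise and (246,258) purple. I choose (200,227). The grey tile is at (172,155). Next I'll measure poses from the top image, then take a wrist close-up.

```bash
cat >> h.py <<'E'
from scipy.spatial.transform import Rotation as Rn
def down(yaw): # tool y axis at world angle yaw (mod pi), z down
    y=np.array([np.cos(yaw),np.sin(yaw),0]);z=np.array([0,0,-1.]);x=np.cross(y,z)
    return Rn.from_matrix(np.c_[x,y,z]).as_rotvec()
def rectw(c,mask,z):
    m=mask.astype(np.uint8);n,l,s,_=cv2.connectedComponentsWithStats(m)
    k=1+np.argmax(s[1:,4]);ct=max(cv2.findContours((l==k).astype(np.uint8),0,1)[0],key=cv2.contourArea)
    P=np.array([ray(c,p,z)[:2] for p in ct[:,0,:].astype(float)])
    return cv2.minAreaRect((P*1000).astype(np.float32)),k
E
python3 - <<'E'
from h import *
c=cap('top');hsv=cv2.cvtColor(c['img'],cv2.COLOR_RGB2HSV)
m=robot.trace('top','red_centre')
for d in m: print(d['rect'],d['conf'],rectw(c,d['pixels'],.01)[0])
for d in robot.trace('top','grey_centre'): print('g',d['rect'],rectw(c,d['pixels'],.01)[0])
for l,z in(('clamp',.015),('fence',.029)):
  for d in robot.trace('top',l): print(l,d['rect'],d['conf'],rectw(c,d['pixels'],z)[0])
a=(hsv[...,0]>10)&(hsv[...,0]<25)&(hsv[...,1]>70)&(hsv[...,2]>120)
a[:120]=0;a[:, :250]=0;a[220:]=0
r=rectw(c,a,.015)[0];print('plate',r,cv2.boxPoints(r))
# target wrist pose
t=np.array([.4664,.2038])
o=robot.get_obs()
T=np.array(c['camera_from_world'])
for yaw in np.arange(-180,180,30):
    q=robot.ik([t[0],t[1],.2],down(np.radians(yaw)));print(yaw,None if q is None else np.round(q,2))
E
```

```text
[135.7, 238.3, 21.9, 28.0] 0.87 ((413.418212890625, 331.8618469238281), (55.6142578125, 57.23735427856445), 3.8305559158325195)
[227.8, 244.5, 34.9, 33.1] 0.67 ((395.5144348144531, 95.53099060058594), (56.323482513427734, 56.023536682128906), 41.142757415771484)
[185.1, 212.9, 25.6, 27.9] 0.66 ((467.0705261230469, 209.75), (54.37910461425781, 55.041019439697266), 63.839073181152344)
g [157.7, 143.1, 22.8, 27.8] ((632.5824584960938, 277.1247863769531), (54.609535217285156, 56.32560348510742), 82.76468658447266)
g [265.2, 139.1, 14.5, 48.6] ((623.154541015625, 34.52680206298828), (22.74574089050293, 110.22312927246094), 80.1300277709961)
clamp [258.4, 129.7, 134.0, 91.5] 0.55 ((581.7366333007812, -87.75137329101562), (304.6569519042969, 179.7843780517578), 79.73180389404297)
fence [265.8, 139.8, 13.5, 47.0] 0.65 ((618.7789306640625, 36.03026580810547), (23.054609298706055, 111.09976196289062), 79.69694519042969)
fence [322.9, 149.8, 26.3, 68.5] 0.25 ((564.8331298828125, -114.90632629394531), (60.92835998535156, 156.99656677246094), 89.3049545288086)
plate ((597.3533935546875, -90.48655700683594), (303.6971740722656, 148.54930114746094), 79.76470184326172) [[ 497.2786  -226.72073]
 [ 643.4639  -253.11661]
 [ 697.4282    45.74762]
 [ 551.24286   72.14349]]
-180 None
-150 [0.18 0.34 1.64 0.   1.17 2.8 ]
-120 [ 0.18  0.34  1.64 -0.    1.17  2.28]
-90 [ 0.18  0.34  1.64 -0.    1.17  1.75]
-60 [ 0.18  0.34  1.64 -0.    1.17  1.23]
-30 [0.18 0.34 1.64 0.   1.17 0.71]
0 [ 0.18  0.34  1.64 -0.    1.17  0.18]
30 [ 0.18  0.34  1.64  0.    1.17 -0.34]
60 [ 0.18  0.34  1.64 -0.    1.17 -0.87]
90 [ 0.18  0.34  1.64 -0.    1.17 -1.39]
120 [ 0.18  0.34  1.64 -0.    1.17 -1.91]
150 [ 0.18  0.34  1.64  0.    1.17 -2.44]
```

Red tile at (0.467,0.210), size measured 54×55 mm, edges −26°. The plate measures 304×149, with the clamp yaw at −10.2° and origin about (0.612,−0.009), which matches the dimensions given. Next are wrist close-ups.

```bash
python3 - <<'E'
from h import *
a=np.radians(-26.2);x=np.array([np.sin(-a),np.cos(a)])
cy=np.radians(-10.2)
t=np.array([.612,-.009])-.05*np.array([-np.sin(cy),np.cos(cy)])
tx=np.array([np.sin(-cy),np.cos(cy)])
robot.goto([*(t-.065*tx),.22],down(cy))
c=cap('wrist','w_clamp.png')
T=np.array(c['camera_from_world']);print(-T[:3,:3].T@T[:3,3],T[2,:3])
for l,z in [('clamp',0),('tile_place',.015),('cam_pivot',.045),('lever_grip',.073),('fence',0),('jaw_pad',.015)]:
    for d in robot.tip_of('wrist',l)[:2]: print(l,d['pixel'],round(d['conf'],2),ray(c,d['pixel'],z).round(4))
robot.goto([*(np.array([.467,.207])-.065*x),.16],down(a))
c=cap('wrist','w_red.png')
for d in robot.tip_of('wrist','red_centre'): print(d,ray(c,d['pixel'],.005))
for d in robot.trace('wrist','red_centre'): print(d['rect'],d['conf'],rectw(c,d['pixels'],.01)[0])
print(robot.get_obs()['t'])
E
```

```text
[ 0.60236458 -0.0584066   0.34147634] [-0.04498197 -0.25296014 -0.96643044]
clamp [259.9, 57.8] 0.92 [ 0.6146 -0.0128  0.    ]
tile_place [256.7, 50.7] 0.83 [ 0.6123 -0.0082  0.015 ]
cam_pivot [257.2, 171.4] 0.83 [ 0.5935 -0.114   0.045 ]
lever_grip [136.0, 175.1] 0.84 [ 0.4943 -0.0937  0.073 ]
{'pixel': [257.6, 107.5], 'conf': 0.59} [0.46897885 0.20702295 0.005     ]
{'pixel': [239.5, 254.7], 'conf': 0.56} [0.39646372 0.09720346 0.005     ]
[200.3, 217.2, 80.9, 64.0] 0.92 ((398.73748779296875, 95.96527862548828), (58.9519157409668, 57.43526840209961), 42.760955810546875)
[220.3, 68.7, 73.8, 74.8] 0.81 ((468.67706298828125, 208.5326690673828), (55.952335357666016, 55.419898986816406), 65.63927459716797)
[84.6, 0.0, 89.8, 39.8] 0.66 ((410.91290283203125, 305.8343505859375), (27.934711456298828, 64.4959716796875), 63.78436279296875)
5.3
```

View pics/w_clamp.png

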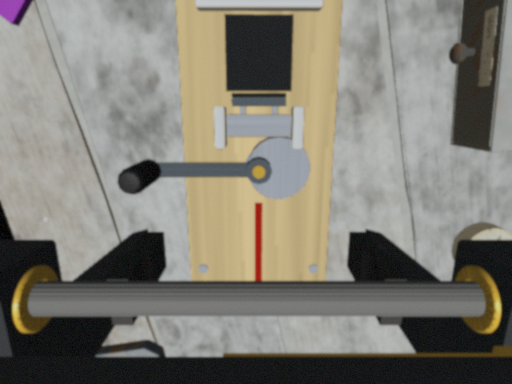

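View pics/w_red.png

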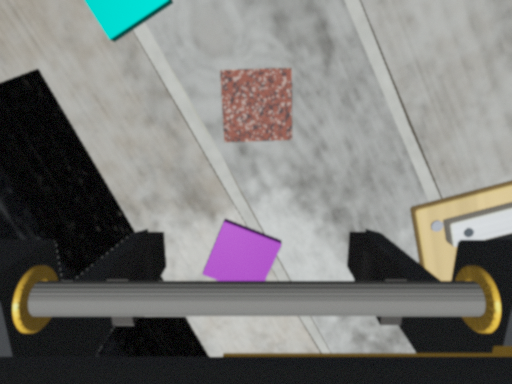

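The wrist pictures show the red-speckled tile at (257,105) and the clamp patch at (259,52), with the pivot at (259,172). Purple and turquoise are clearly separate things. I'll refine the numbers by colour segmentation.

```bash
python3 - <<'E'
from h import *
c=robot.capture('wrist');g=cv2.cvtColor(c['img'],cv2.COLOR_RGB2HSV)
h,s,v=[g[...,i].astype(int) for i in range(3)]
m=((h<15)|(h>165))&(s>45); m[180:]=0
m=cv2.morphologyEx(m.astype(np.uint8),cv2.MORPH_CLOSE,np.ones((7,7)))
print('red',rectw(c,m,.01)[0])
# clamp picture: recompute camera pose by reuse
robot_c=c
cy=np.radians(-10.2)
t=np.array([.612,-.009])-.05*np.array([-np.sin(cy),np.cos(cy)]);tx=np.array([np.sin(-cy),np.cos(cy)])
# camera pose relative to the tool -> pose at the clamp picture
def M(p,rv):
    A=np.eye(4);A[:3,:3]=Rn.from_rotvec(rv).as_matrix();A[:3,3]=p;return A
o=robot.get_obs();cfT=c['camera_from_world']@M(o['tcp_pos'],o['eef_rot'])
c2=dict(c);c2['camera_from_world']=cfT@np.linalg.inv(M([*(t-.065*tx),.22],down(cy)))
im=cv2.cvtColor(cv2.imread('pics/w_clamp.png'),cv2.COLOR_BGR2RGB);g=cv2.cvtColor(im,cv2.COLOR_RGB2HSV)
v=g[...,2];m=(v<60);m[:,:215]=0;m[:,305:]=0;m[93:]=0
print('patch',rectw(c2,m,.015)[0])
m=((g[...,0]<8)|(g[...,0]>172))&(g[...,1]>150);m[:190]=0;m[280:]=0
print('line',rectw(c2,m,.015)[0])
m=(g[...,0]>14)&(g[...,0]<28)&(g[...,1]>170);m[200:]=0;m[:150]=0
print('bolt',rectw(c2,m,.050)[0])
E
```

```text
red ((289.9004211425781, 264.1225891113281), (97.1286849975586, 71.47932434082031), 88.32524871826172)
patch ((613.72412109375, -10.013671875), (62.63589096069336, 59.14463424682617), 79.78375244140625)
line ((580.5352783203125, -195.4142608642578), (86.4709701538086, 5.205979824066162), 79.76351165771484)
bolt ((592.1171875, -111.52955627441406), (1.2864481210708618, 1.2853121757507324), 35.13911437988281)
```

```bash
python3 - <<'E'
from h import *
c=robot.capture('wrist');g=cv2.cvtColor(c['img'],cv2.COLOR_RGB2HSV)
h,s,v=[g[...,i].astype(int) for i in range(3)]
m=((h<15)|(h>165))&(s>60); m[160:]=0;m[:50]=0;m[:,:205]=0;m[:,310:]=0
m=cv2.morphologyEx(m.astype(np.uint8),cv2.MORPH_CLOSE,np.ones((7,7)))
r=rectw(c,m,.01)[0];print('red',r)
a=np.radians(-25.5)
E
```

```text
red ((468.8643493652344, 208.83224487304688), (54.916046142578125, 54.66168212890625), 65.43592071533203)
```

```bash
python3 - <<'E'
from h import *
a=np.radians(-24.7);p=[.4687,.2086]
robot.goto([*p,.09],down(a))
print(robot.move_straight([*p,.0275],rate=.08,until_force=8))
print(robot.get_obs()['tcp_pos'])
robot.command_gripper(.05,25);print(robot.get_obs()['width'])
robot.move_straight([*p,.13],rate=.15)
o=robot.get_obs();print(o['width'],o['force'],o['t'])
c=cap('wrist','held.png')
for d in robot.tip_of('wrist','red_centre'): print(d,ray(c,d['pixel'],.13-.0275+.005))
E
```

```text
False
[0.4690063  0.20867737 0.02794342]
0.055555230543868274
0.0555911302066813 [ 0.27452133  0.18261357 -1.10842055] 8.2333
{'pixel': [116.7, 71.6], 'conf': 0.88} [0.44899392 0.30529122 0.1075    ]
{'pixel': [235.6, 344.0], 'conf': 0.63} [0.43633028 0.16617809 0.1075    ]
{'pixel': [254.6, 250.8], 'conf': 0.6} [0.46697718 0.20923228 0.1075    ]
```

View pics/held.png

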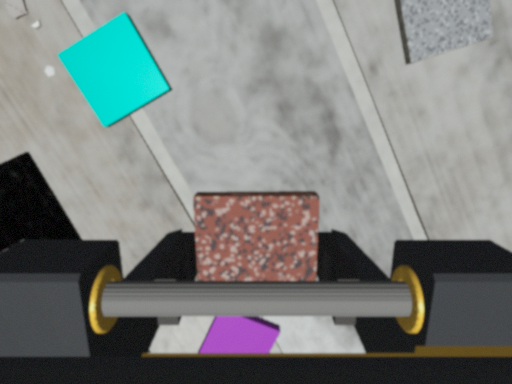

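The tile is held square between the pads, with its far edge at row 192. I'll check its offset along the pads, then place it.

```bash
python3 - <<'E'
from h import *
o=robot.get_obs();c=robot.capture('wrist')
zt=o['tcp_pos'][2]-.028+.010
e=ray(c,[256,193],zt);R=Rn.from_rotvec(o['eef_rot']).as_matrix()
off=(R.T@(e-o['tcp_pos']))[0]-.028;print('edge offset x',off)
cy=np.radians(-10.23);X=np.array([np.cos(cy),np.sin(cy)]);Y=np.array([-np.sin(cy),np.cos(cy)])
O=np.array([.6127,-.0095])
tgt=O-np.clip(off,-.003,.003)*Y
robot.goto([*tgt,.13],down(cy))
robot.move_straight([*tgt,.055],rate=.12)
print(robot.move_straight([*tgt,.0425],rate=.03,until_force=4))
o=robot.get_obs();print(o['tcp_pos'],o['force'],o['t'])
robot.command_gripper(.074)
robot.move_straight([*tgt,.13],rate=.15)
p=tgt-.1*Y
robot.move_straight([*p,.2],rate=.25)
c=cap('wrist','placed.png');cap('top','placed_t.png');print(robot.get_obs()['t'])
g=cv2.cvtColor(c['img'],cv2.COLOR_RGB2HSV)
for d in robot.trace('wrist','red_centre'): 
    r=rectw(c,d['pixels'],.025)[0];print(d['conf'],r,'rel',[float((np.array(r[0])/1000-O)@X),float((np.array(r[0])/1000-O)@Y)])
E
```

```text
edge offset x 0.0013821575165323327
True
[ 0.61233219 -0.0108695   0.04259347] [-0.4800898   0.10472765  4.04028337] 10.625
12.5583
0.69 ((418.3531188964844, 65.88704681396484), (38.93022537231445, 17.87445831298828), 41.02898025512695) rel [-0.20464604298227654, 0.03967258642553062]
```

View pics/placed.png

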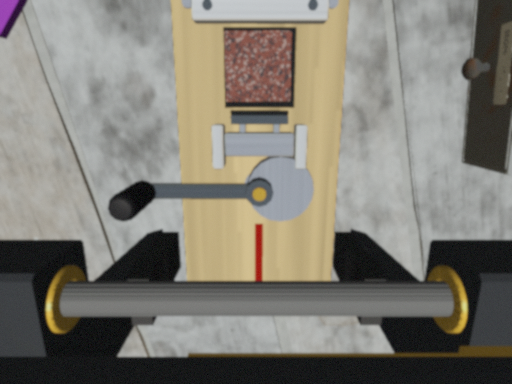

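The tile lies flat and square on the patch, centred near (260,66), and it's released. Next is the lever.

```bash
cat >> h.py <<'E'
cy=np.radians(-10.23);X=np.array([np.cos(cy),np.sin(cy)]);Y=np.array([-np.sin(cy),np.cos(cy)])
O=np.array([.6127,-.0095]);P=O-.104*Y
def lev(th,r=.1): return P+r*(-np.cos(th)*X-np.sin(th)*Y)
def yawl(th): return cy-np.pi/2+th
E
python3 - <<'E'
from h import *
p=lev(0)
for th in (0,.8,1.57): print(np.round(robot.ik([*lev(th),.081],down(yawl(th))),2))
robot.goto([*p,.16],down(yawl(0)))
robot.command_gripper(.055)
c=cap('wrist','ov.png')
for d in robot.tip_of('wrist','lever_grip'): print(d,ray(c,d['pixel'],.073),p)
print(robot.move_straight([*p,.081],rate=.1,until_force=8))
robot.command_gripper(.015,20)
o=robot.get_obs();print(o['width'],o['force'],o['tcp_pos'],o['t'])
cap('wrist','grip.png')
E
```

```text
[-0.42  0.5   1.76 -0.    0.88  1.33]
[-0.54  0.56  1.65 -0.    0.93  0.41]
[-0.54  0.69  1.41 -0.    1.04 -0.36]
{'pixel': [258.4, 207.5], 'conf': 0.82} [ 0.49677519 -0.09580409  0.073     ] [ 0.49581932 -0.09408668]
False
0.021355340877496673 [-1.92443956 -1.85275301  1.94888866] [ 0.49577327 -0.09433692  0.08109645] 16.0917
```

View pics/grip.png

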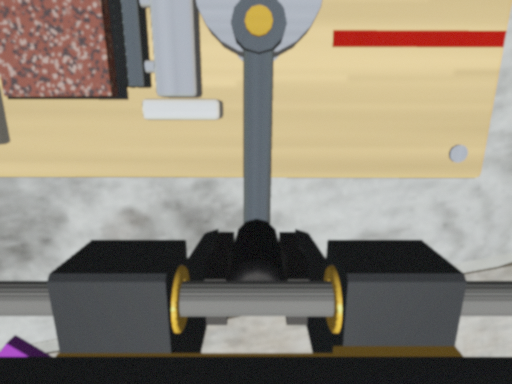

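The post sits between the pads (width 21.4 mm) with the lever centred at column 257. Now the arc.

```bash
python3 - <<'E'
from h import *
for th in np.linspace(0,np.pi/2,10)[1:]:
    robot.move_straight([*lev(th),.081],down(yawl(th)),rate=.06)
    o=robot.get_obs();f=o['force'];print(round(th,2),o['width'].round(4),'fX %.1f fY %.1f fz %.1f'%(f[:2]@X,f[:2]@Y,f[2]),np.abs(o['joint_velocities']).max().round(2),round(o['t'],1))
    if np.linalg.norm(f)>35: break
d=o['tcp_pos'][:2]-P;print(np.linalg.norm(d),np.arctan2(-d@Y,-d@X))
cap('wrist','arc_w.png');cap('top','arc_t.png');cap('scene','arc_s.png')
E
python3 -c "
import cv2
a=cv2.imread('pics/arc_t.png');cv2.imwrite('pics/arc_t2.png',cv2.resize(a[120:260,240:420],None,fx=4,fy=4,interpolation=3))"
```

```text
Traceback (most recent call last):
AttributeError: 'float' object has no attribute 'round'
[ WARN:0@0.017] global loadsave.cpp:275 findDecoder imread_('pics/arc_t.png'): can't open/read file: check file path/integrity
Traceback (most recent call last):
TypeError: 'NoneType' object is not subscriptable
```

The script stopped on a print bug after the first step. I'll continue from there.

```bash
python3 - <<'E'
from h import *
for th in np.linspace(0,np.pi/2,10)[1:]:
    if th>.2: robot.move_straight([*lev(th),.081],down(yawl(th)),rate=.06)
    o=robot.get_obs();f=o['force'];print('%.2f %.4f'%(th,o['width']),'fX %.1f fY %.1f fz %.1f'%(f[:2]@X,f[:2]@Y,f[2]),'%.1f'%o['t'])
    if np.linalg.norm(f)>35: break
d=o['tcp_pos'][:2]-P;print(np.linalg.norm(d),np.arctan2(-d@Y,-d@X))
cap('wrist','arc_w.png');cap('top','arc_t.png');cap('scene','arc_s.png')
E
python3 -c "
import cv2
a=cv2.imread('pics/arc_t.png');cv2.imwrite('pics/arc_t2.png',cv2.resize(a[120:260,240:420],None,fx=4,fy=4,interpolation=3))"
```

```text
0.17 0.0210 fX -3.2 fY -0.7 fz 3.1 16.6
0.35 0.0213 fX -5.2 fY -2.0 fz 6.2 17.0
0.52 0.0211 fX -7.6 fY -4.6 fz 6.0 17.5
0.70 0.0209 fX -7.7 fY -5.4 fz 6.9 17.9
0.87 0.0212 fX -9.0 fY -7.8 fz 5.6 18.4
1.05 0.0211 fX -8.3 fY -10.8 fz 5.4 18.8
1.22 0.0214 fX -6.9 fY -11.3 fz 4.5 19.2
1.40 0.0212 fX -5.0 fY -13.0 fz 2.9 19.7
1.57 0.0214 fX -3.2 fY -12.7 fz 1.5 20.1
0.10208319061101376 1.573715278703805
```

View pics/arc_w.png

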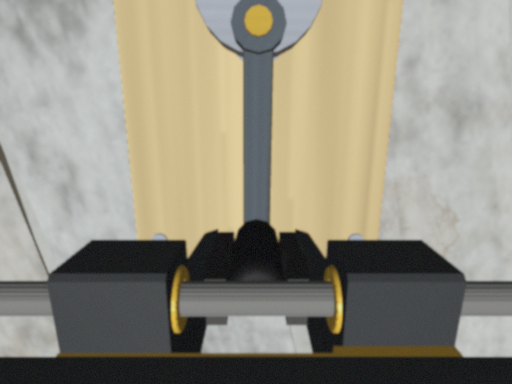

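View pics/arc_t2.png

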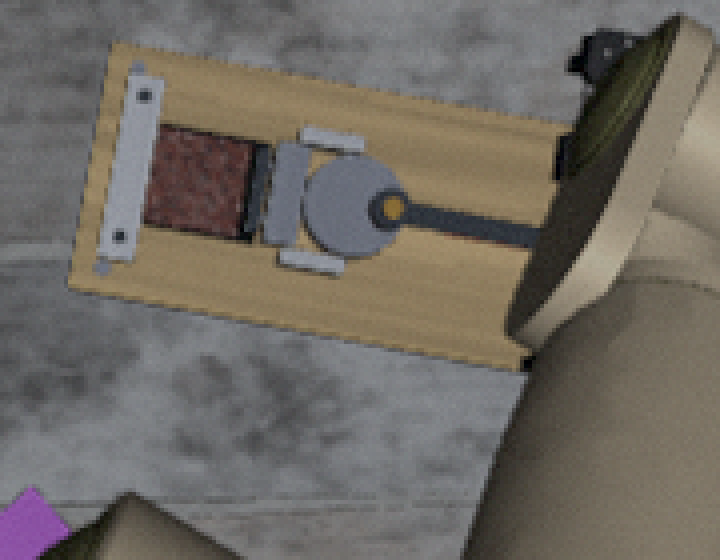

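View pics/arc_s.png

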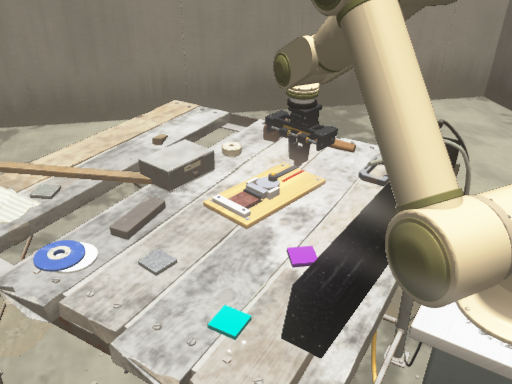

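The wrist picture shows the lever centred at columns 257–258 along its whole length. It's parallel to the plate edges, which are symmetric about column 259, and it hides the red line. The top view shows the tile touching both the fence and the jaw. I'll do one numeric check before handing in.

```bash
python3 - <<'E'
from h import *
c=robot.capture('top')
g=cv2.cvtColor(c['img'],cv2.COLOR_RGB2HSV);h,s=g[...,0].astype(int),g[...,1]
m=((h<11)|(h>165))&(s>60);b=np.zeros_like(m);b[148:185,272:306]=1
r=rectw(c,cv2.morphologyEx((m&b).astype(np.uint8),3,np.ones((5,5))),.025)[0]
q=np.array(r[0])/1000-O;print('tile',r,'rel mm',q@X*1e3,q@Y*1e3)
for d in robot.trace('top','grey_centre')[:1]: print('grey',rectw(c,d['pixels'],.01)[0])
# lever angle from wrist image
w=robot.capture('wrist');v=cv2.cvtColor(w['img'],cv2.COLOR_RGB2HSV)
pts=[]
for row in range(75,205,10):
    a=np.where((v[row,200:310,1]<100)&(v[row,200:310,2]<140))[0]+200
    pts.append(ray(w,[a.mean(),row],.045)[:2])
pts=np.array(pts);d=pts[-1]-pts[0];print('lever angle',np.arctan2(-d@Y,-d@X),'lateral mm',((pts-O)@X*1e3).round(1)[[0,6,-1]])
o=robot.get_obs();print(o['force'],o['width'],o['t'])
E
```

```text
tile ((612.252197265625, -4.352069854736328), (56.311622619628906, 57.89044189453125), 78.86851501464844) rel mm -1.3549565009682023 4.986562438184468
grey ((632.7919311523438, 276.4286193847656), (59.23708724975586, 56.965415954589844), 83.06696319580078)
lever angle 1.5574653231323596 lateral mm [ 0.4 -0.  -0.3]
[ -5.32992937 -12.92609004   1.58606849] 0.021006458118427114 20.4167
```

```bash
python3 - <<'E'
from h import *
print(robot.finish_job(), robot.get_obs()['t'])
E
```

```text
the job is handed in; nothing more can be done
the job is handed in; nothing more can be done
```

The red granite tile is clamped and the lever is still held at full lift. I handed the job in at about 20.4 s of the 51 s allowed.

I gripped the tile by its edges, set it down flat and square on the clamp's rubber patch and let go. Then I gripped the lever's post and swung it 90° round its circle. The first arc script stopped on a print error after one step, and I continued from there without harm.

Last checks:

| Check | Result |
|---|---|
| Tile | About 1.4 mm off the centre line. It is within about 1° of square, 5 mm nearer the fence than where I placed it, and touching both fence and jaw in the top view. If hard against the fence it would have shown 7 mm, so this is within the camera's accuracy. |
| Lever angle | 1.557 rad from the wrist camera and 1.574 rad from the arm's position, against 1.571 wanted. The lever hides the red line when seen from above. |
| Grip on the post | Held at a finger opening of 21 mm. |
| Force on the tool | About 14 N. Most of it pulls outward along the lever, which suggests my pivot estimate is 2–3 mm off; I left it because it is well below the limits. |
| Grey tile | Within 1 mm of its first measured position. |

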